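# Load the thick roller at the top of the feed ramp

## Task

Load the thicker of the two steel rollers on the feed ramp: push it with the fingertips from the foot of its lane up the slope and over the crest, so that it comes to rest against the stop plate at the top. Push slowly and stay behind it so that it neither shoots ahead nor runs back down; do not lift it. Leave the thinner roller at the foot of the other lane and the tools lying round the ramp where they are, and finish with the hand clear.

Things in the scene. Friction and masses are not known exactly. Their poses are not given: they have to be found in the camera images.
- ramp: Fixed two-lane feed ramp, 290 x 172 x 70 mm: steel track, aluminium rails, dark base plate. Origin on the bench at the track's middle; x points level up the lanes to the stop, y left, z up. Lanes 64 mm wide, centred at y = +36 and -36 mm; 8 mm rails stand 10 mm above the track. Its foot is level (z = 16 mm, x = -138 to -65 mm), closed at x = -138 to -146 mm by a lip with its top at z = 25 mm.
- slope_foot (a point): Line where the level foot ends and the 10 degree slope begins, on the track surface midway between the lanes: ramp frame x = -65, y = 0, z = 16 mm.
- crest (a point): Crest at the top of the slope, on the track surface midway between the lanes: ramp frame x = 60, y = 0, z = 38 mm. Before it a roller rolls back; beyond it the track falls 6 degrees to the stop plate, so that a roller rolls on to the plate by itself and stays.
- stop_face (a point): Foot of the face of the upright stop plate, across both lanes: ramp frame x = 108, y = 0, z = 33 mm. The plate is 10 mm thick, its top at z = 70 mm.
- thick_roller_center (a point): Centre of the thick steel roller: diameter 50 mm, length 60 mm, 0.28 to 0.56 kg, smooth ground steel, free to roll, lying across the foot of one lane (left or right varies); its y axis runs along the roller. At rest against the stop plate this point is at about x = 83 mm, z = 61 mm in the ramp's frame.
- thin_roller_center (a point): Centre of the thin steel roller: diameter 34 mm, length 60 mm, lying across the foot of the other lane. To be left there.
- marker_pen: Bystander: white marker pen with black cap, 130 mm long, 13 mm thick, on the bench just in front of the foot of the ramp, along the lip. Origin at the middle of its underside.
- side_cutters: Bystander: red-handled side cutters, 132 x 43 x 11 mm, on the bench behind the stop plate, beyond the spanner. Origin at the middle of the underside.
- spanner: Bystander: open-end spanner, 134 x 27 x 5 mm, on the bench behind the stop plate. Origin at the middle of the underside.
- thick_roller: The same thick roller; its origin is its centre, and it turns with the roller.
Not all that is in view belongs to the job. Leave any blue look-alike of the thick_roller alone.

How it is judged:
By the outcome, as a careful person would: the job done as asked, in the order asked, and still so for the second after the job is handed in, with the robot touching nothing.
It also fails if it takes over 48 s, if anything falls off the work surface, if the arm or the gripper's body presses on something with over 40 N, if the wrist force passes 120 N, or if a joint passes its speed limit or range.

## Robot

A 6-joint arm with a two-finger parallel gripper is mounted at the origin on a cart in front of the work surface, level with it; the furniture and walls round the work are solid. World frame = base frame: x ahead of the robot, y to its left, z up, the work surface at z = 0. Lengths are in m, angles in degrees, forces in N, time in s.
With the tool pointing down it reaches from about 0.4 to 0.925 m from the base axis. Payload 3.4 kg.
Tool frame: the origin (TCP) lies at the very end of the fingers, on their centre line; the grasp point (between the pads) lies manip.hold_point_z behind it (manip.hold_point_z is the distance from the TCP to the grasp point, in m); y points along the fingers, z is the direction in which the jaws open and shut, and the axes are right-handed (so a half turn about y gives the same grasp; the last joint's range is limited). The gripper opens to 85 mm and grips with 20 to 120 N. Pads are 22 mm wide; open, the fingers measure 114 mm over their backs; the gripper's body (76 mm by 85 mm) begins 54 mm behind the grasp point. The pads swing forward as they close: fully open they stand 13 mm farther back than shut.
Start: joints at [64.372, 17.578, 86.31, -0, 76.112, -4.211], TCP at [0.21, 0.535, 0.205] pointing down, gripper open.
Joint ranges: [-179.03, 179.03], [-60, 130.46], [8.19, 133.38], [-81.62, 261.62], [5.75, 156.47], [-153.77, 153.77]. Speed limits (degrees/s): [147.25, 147.25, 180, 180, 180, 180].

## Interface

Orientations are given as a 3x3 rotation matrix whose columns are the frame's x, y, z axes.
In Python, from station import manip gives the robot as it stands. The module is installed in compiled form; this text tells all that it offers.
- The arm moves only by the tool apply_moves, never from a script. Its arguments are lists of equal length, an entry for each row: "offset": the shift along the tool's x, y, z in cm, a list of three; "twist": the turn, a rotation vector about the tool's x, y, z in rad, a list of three; "fingers": the closure in counts, from 0 (fully open) to 255 (shut). A call has exactly 8 rows; each row is the pose to reach, as a shift and turn from the pose commanded when the call began, along the tool's axes at that moment; what a row does not reach only later rows make up. A row lasts 1/8 s, in which the tool goes at most 62.5 mm and 10.7 degrees, less where a joint would pass 70% of its speed; a pose out of reach is approached as far as the arm can. A call with a gripper value outside its range is refused whole. The fingers move at their own pace and stop on an object; "grip_force" is the grip in N (left out, the last holds). Time passes only in rows, so rows that repeat a pose let the fingers close, or fill a call up. It gives the time, the measured TCP pose, the force and the opening at its end, in the units of the state.
- manip.get_state(): the state, without advancing time (a new reading comes with each control period).
- manip.grab_frame(name): name is "side" or "top"; returns a dict with "img" (480x640x3 uint8, red, green, blue), "fx", "fy", "cx", "cy" (pixels), "pose" (4x4, takes a point from camera to world coordinates). Camera axes: x right, y down, z forward; pixel columns grow to the right and rows downward; lengths in m; the calibration is good to about 2 mm. A picture is of the moment at which its call begins. There is no depth.
- manip.hand_in(): hands the job in, once; it reports no verdict.
The state is a dict: "time_s": time; "qpos": joint angles; "joint_vel": joint speeds; "joint_efforts": joint torques, N m; "ee_pos": TCP position; "orientation": TCP orientation; "contact_force": force on the tool from outside, world axes, zero at the start; "ft_torque": the same for the moment, N m; "gripper_width": finger opening in m.
Only numpy, scipy, OpenCV 4.12 (cv2) and the standard library are available. Lean on these libraries where they do the work, as an engineer would, in place of code of your own. Each camera call takes 0.05 s, during which the arm holds its last target.

## Working session

There is one attempt and no reset: what is moved stays moved. The work goes in short steps, Python scripts to look and compute and a tool call to move; the robot and the scene stay as the last step left them, time stands still between calls to the robot, and variables do not carry over. Pictures are saved under pics/ and viewed, and the job is handed in when it is done.

Besides the shell and the picture viewer there is one more tool, called after "Request:" as name(argument=value, ...) on one line, values as JSON. apply_moves: Moves the arm, as the interface text tells. Its arguments: {"type":"object","properties":{"offset":{"type":"array"},"twist":{"type":"array"},"fingers":{"type":"array"},"grip_force":{"type":"number"}},"required":["offset","twist","fingers"]}

```bash
mkdir -p pics; python3 - <<'E'
from station import manip
import cv2,numpy as np
s=manip.get_state()
for k,v in s.items(): print(k,np.round(v,4).tolist())
print(manip.hold_point_z)
for n in("side","top"):
    f=manip.grab_frame(n); cv2.imwrite(f"pics/{n}0.png",f["img"][:,:,::-1]); print(n,f["fx"],f["fy"],f["cx"],f["cy"],np.round(f["pose"],4).tolist())
E
```

```text
time_s 0.0
qpos [64.3717, 17.6212, 86.3836, 0.0015, 76.1123, -4.2118]
joint_vel [-0.0198, -0.1071, -0.0214, -0.0372, 0.026, 0.032]
joint_efforts [-0.0001, -45.7549, -25.1915, -0.0001, 0.0132, -0.0]
ee_pos [0.2096, 0.5346, 0.2042]
orientation [[0.9309, -0.0009, 0.3652], [-0.3652, -0.0018, 0.9309], [-0.0002, -1.0, -0.002]]
contact_force [-0.0018, -0.4312, 0.3606]
ft_torque [-0.0287, -0.0023, -0.0392]
gripper_width 0.085
0.0187
side 441.5347734128672 441.5347734128672 327.2637413692575 237.5555923001435 [[-0.994, -0.0622, 0.0898, 0.4508], [-0.1092, 0.5299, -0.841, 1.0086], [0.0047, -0.8458, -0.5335, 0.5355], [0.0, 0.0, 0.0, 1.0]]
top 452.27491075350986 452.27491075350986 323.3716621599677 245.25417848569978 [[-0.0005, -0.988, 0.1543, 0.3826], [-0.9998, 0.0039, 0.0219, 0.1994], [-0.0223, -0.1542, -0.9878, 0.8836], [0.0, 0.0, 0.0, 1.0]]
```

View pics/side0.png

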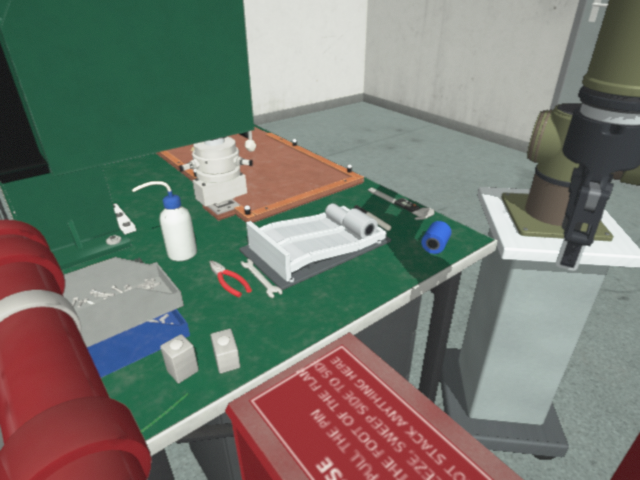

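View pics/top0.png

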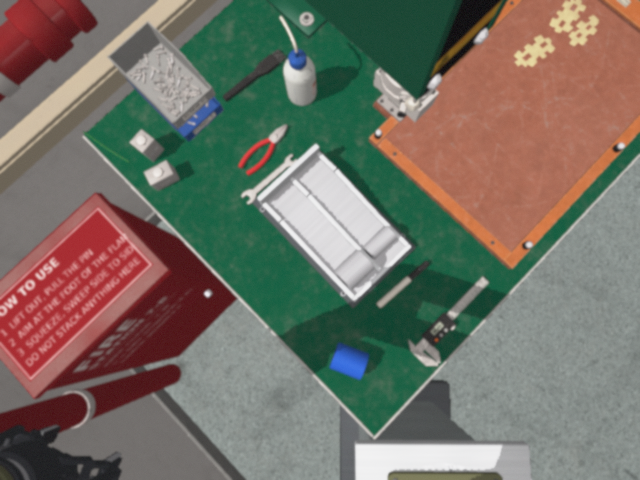

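```bash
python3 - <<'E'
import cv2
a=cv2.imread("pics/top0.png")[130:320,230:450]; cv2.imwrite("pics/top0c.png",cv2.resize(a,None,fx=3.6,fy=3.1,interpolation=2) if 0 else cv2.resize(a,None,fx=3,fy=3,interpolation=2))
a=cv2.imread("pics/side0.png")[190:300,230:440]; cv2.imwrite("pics/side0c.png",cv2.resize(a,None,fx=3.8,fy=3.8,interpolation=2))
E
```

```text
(no output)
```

View pics/top0c.png

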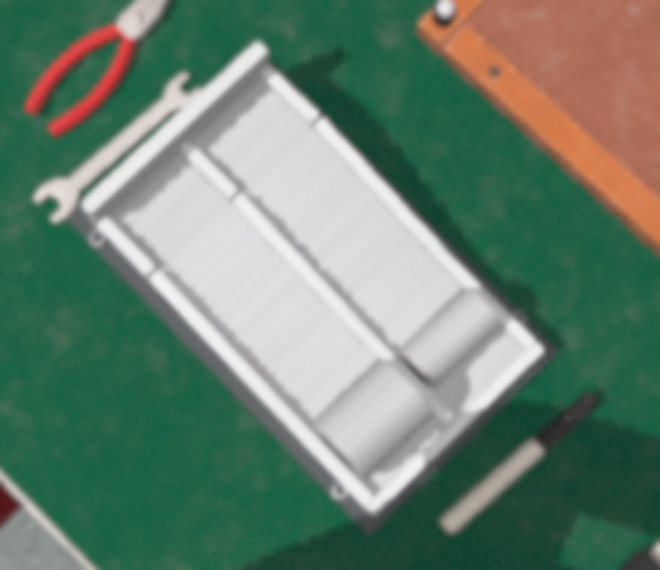

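View pics/side0c.png

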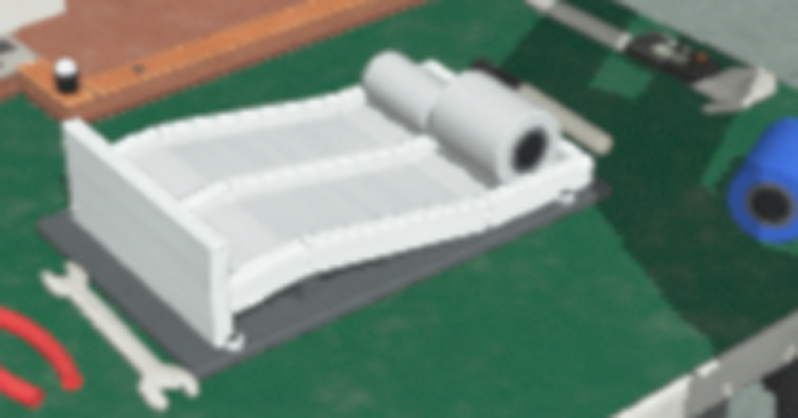

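```bash
cat > h.py <<'E'
import numpy as np
K={"top":(452.27491,323.37166,245.25418,np.array([[-0.0005,-0.988,0.1543,0.3826],[-0.9998,0.0039,0.0219,0.1994],[-0.0223,-0.1542,-0.9878,0.8836],[0,0,0,1]])),
"side":(441.53477,327.26374,237.5556,np.array([[-0.994,-0.0622,0.0898,0.4508],[-0.1092,0.5299,-0.841,1.0086],[0.0047,-0.8458,-0.5335,0.5355],[0,0,0,1]]))}
def proj(n,P):
    f,cx,cy,T=K[n]; c=T[:3,:3].T@(np.asarray(P,float)-T[:3,3]); return np.array([f*c[0]/c[2]+cx,f*c[1]/c[2]+cy])
def w(p,q):
    c,s=np.cos(p[2]),np.sin(p[2]); return np.array([p[0]+c*q[0]-s*q[1],p[1]+s*q[0]+c*q[1],q[2]])
E
python3 - <<'E'
from h import *
from scipy.optimize import least_squares
t=lambda u,v:(u/3+230,v/3+130); s=lambda u,v:(u/3.8+230,v/3.8+190)
m=1e-3
L=[("top",(-146,-76,25),t(548,348)),("top",(-146,76,25),t(375,512)),("top",(118,76,70),t(80,203)),("top",(118,-76,70),t(258,42)),
("side",(118,-76,70),s(65,122)),("side",(118,76,70),s(215,248)),("side",(-146,76,25),s(592,162))]
fun=lambda p:np.concatenate([proj(n,w(p,np.array(q)*m))-px for n,q,px in L])
r=least_squares(fun,[.4,.15,.8],loss='soft_l1'); p=r.x
print(p,np.degrees(p[2])); print(np.round(fun(p).reshape(-1,2),1))
# rollers
for nm,y in(("thick",.036),):
  for x in(-.12,-.113,-.105,-.095,-.09,-.08):
    print(x,[((proj("top",w(p,(x,yy,.041)))-(230,130))*3).round().tolist() for yy in(.006,.066)],[((proj("side",w(p,(x,yy,.041)))-(230,190))*3.8).round().tolist() for yy in(.006,.066)])
E
```

```text
[0.56677297 0.20499625 0.76689722] 43.939974079546005
[[-0.7  0.1]
 [ 0.3  1. ]
 [-0.1  0.3]
 [-0.4 -0.6]
 [-0.9 -0.6]
 [-0.5 -1. ]
 [ 0.8 -2.3]]
-0.12 [[428.0, 405.0], [359.0, 473.0]] [[484.0, 96.0], [552.0, 137.0]]
-0.113 [[420.0, 397.0], [351.0, 464.0]] [[475.0, 99.0], [543.0, 140.0]]
-0.105 [[411.0, 388.0], [342.0, 455.0]] [[465.0, 103.0], [533.0, 145.0]]
-0.095 [[400.0, 377.0], [331.0, 444.0]] [[452.0, 108.0], [520.0, 150.0]]
-0.09 [[394.0, 371.0], [325.0, 438.0]] [[446.0, 111.0], [514.0, 153.0]]
-0.08 [[383.0, 360.0], [314.0, 426.0]] [[433.0, 116.0], [500.0, 158.0]]
```

```bash
python3 - <<'E'
import cv2
a=cv2.imread("pics/top0.png")[180:480,0:260]; b=cv2.imread("pics/side0.png")[310:480,220:500]
cv2.imwrite("pics/b1.png",cv2.resize(a,None,fx=2,fy=2)); cv2.imwrite("pics/b2.png",cv2.resize(b,None,fx=2.5,fy=2.5))
E
```

```text
(no output)
```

View pics/b1.png

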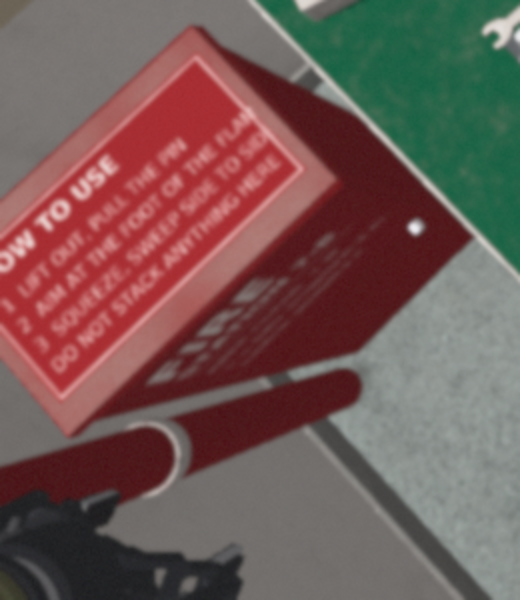

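View pics/b2.png

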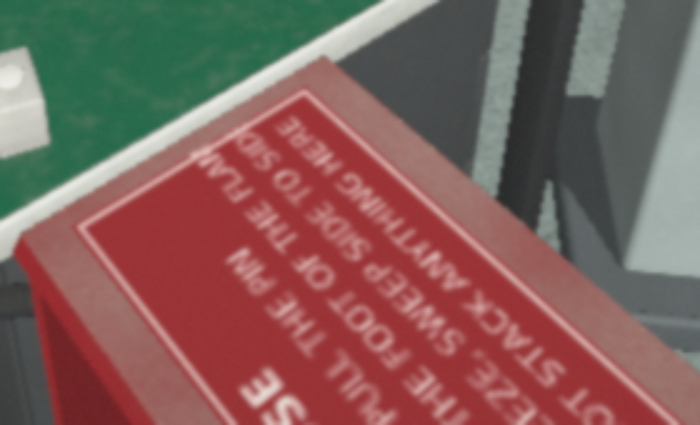

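```bash
python3 - <<'E'
from h import *
def ray(n,px):
    f,cx,cy,T=K[n]; d=T[:3,:3]@np.array([(px[0]-cx)/f,(px[1]-cy)/f,1]); return T[:3,3],d
def tri(a,b):
    A,d=ray("top",a);B,e=ray("side",b); s=np.linalg.lstsq(np.c_[d,-e],B-A,rcond=None)[0]; P,Q=A+s[0]*d,B+s[1]*e
    print(((P+Q)/2).round(3),np.linalg.norm(P-Q).round(4))
tri((150,264),(342.8,346.8));tri((99,209),(252,401));tri((170,272.5),(350,333))
p=[.56677,.205,.7669]
for q in[(-.165,.036,.2),(-.19,.036,.2),(-.165,.036,.031),(-.105,.036,.041)]: print(q,w(p,q).round(4))
for P in [(.21,.535,.2),(.3,.4,.2),(.42,.117,.1)]: print(proj("top",P).round())
E
```

```text
[0.478 0.542 0.05 ] 0.002
[0.586 0.648 0.048] 0.0015
[0.466 0.506 0.044] 0.0049
(-0.165, 0.036, 0.2) [0.423  0.1164 0.2   ]
(-0.19, 0.036, 0.2) [0.405  0.0991 0.2   ]
(-0.165, 0.036, 0.031) [0.423  0.1164 0.031 ]
(-0.105, 0.036, 0.041) [0.4662 0.1581 0.041 ]
[103. 436.]
[198. 373.]
[381. 294.]
```

```bash
python3 - <<'E'
from h import *
for px in[(180,372),(90,400)]:
  f,cx,cy,T=K["top"]; d=T[:3,:3]@np.array([(px[0]-cx)/f,(px[1]-cy)/f,1])
  for z in(.2,.1,0,-.2,-.4,-.6):
    P=T[:3,3]+d*(z-T[2,3])/d[2]; print(px,P.round(3),proj("side",P).round())
E
```

```text
(180, 372) [0.301 0.426 0.2  ] [469. 227.]
(180, 372) [0.289 0.46  0.1  ] [469. 294.]
(180, 372) [0.277 0.493 0.   ] [469. 357.]
(180, 372) [ 0.253  0.559 -0.2  ] [469. 470.]
(180, 372) [ 0.229  0.626 -0.4  ] [469. 569.]
(180, 372) [ 0.205  0.692 -0.6  ] [469. 657.]
(90, 400) [0.261 0.558 0.2  ] [520. 284.]
(90, 400) [0.243 0.61  0.1  ] [527. 374.]
(90, 400) [0.225 0.662 0.   ] [533. 462.]
(90, 400) [ 0.189  0.767 -0.2  ] [546. 632.]
(90, 400) [ 0.154  0.872 -0.4  ] [557. 792.]
(90, 400) [ 0.118  0.977 -0.6  ] [568. 944.]
```

Request:
apply_moves(offset=[[4.5,0,-4],[9,0,-8],[13.5,0,-12],[18,0,-16],[22.5,0,-20],[27,0,-24],[31.5,0,-28],[35.1,0,-31.1]], twist=[[0,-0.14,0],[0,-0.285,0],[0,-0.43,0],[0,-0.57,0],[0,-0.715,0],[0,-0.86,0],[0,-1.0,0],[0,-1.141,0]], fingers=[200,200,200,200,200,200,200,200], grip_force=40)

```text
time_s: 1.1
ee_pos: [0.4236, 0.1156, 0.205]
orientation: [[0.717, -0.0, -0.697], [0.697, -0.0, 0.717], [-0.0, -1.0, 0.0]]
contact_force: [1.1, 0.9, -0.1]
gripper_width: 0.0185
```

```bash
cat > st.py <<'E'
from station import manip
from h import *
import sys,cv2
p=[.56677,.205,.7669]
s=manip.get_state(); P=s["ee_pos"]; c,sn=np.cos(p[2]),np.sin(p[2]); d=np.array(P)-[p[0],p[1],0]
print(s["time_s"],"ramp",(1e3*np.array([c*d[0]+sn*d[1],-sn*d[0]+c*d[1],d[2]])).round(1),"zang",np.degrees(np.arctan2(s["orientation"][1][2],s["orientation"][0][2])).round(2),"R",np.round(s["orientation"],3).tolist(),"F",np.round(s["contact_force"],2),s["gripper_width"],np.round(s["qpos"]).tolist())
if len(sys.argv)>1:
  for n,(x0,y0,k,W,H) in {"top":(200,120,3,266,200),"side":(220,100,3,266,200)}.items():
    f=manip.grab_frame(n); cv2.imwrite(f"pics/{n}{sys.argv[1]}.png",cv2.resize(f["img"][y0:y0+H,x0:x0+W,::-1],None,fx=k,fy=k,interpolation=2))
E
python3 st.py 1
```

```text
1.1 ramp [-165.1   35.   205. ] zang 134.2 R [[0.717, -0.0, -0.697], [0.697, -0.0, 0.717], [-0.0, -1.0, 0.0]] F [ 1.15  0.94 -0.07] 0.018501266122796123 [10.0, 7.0, 101.0, -0.0, 72.0, -124.0]
```

Request:
apply_moves(offset=[[0,2,0.1],[0,4,0.1],[0,6,0.1],[0,8,0.1],[0,10,0.1],[0,12,0.1],[0,13.5,0.1],[0,14.5,0.1]], twist=[[0,0,0],[0,0,0],[0,0,0],[0,0,0],[0,0,0],[0,0,0],[0,0,0],[0,0,0]], fingers=[200,200,200,200,200,200,200,200])

```text
time_s: 2.2
ee_pos: [0.4216, 0.1188, 0.0592]
orientation: [[0.72, -0.002, -0.694], [0.694, -0.0, 0.72], [-0.001, -1.0, 0.001]]
contact_force: [0.6, -0.8, -0.5]
gripper_width: 0.0182
```

```bash
python3 st.py 2
```

```text
2.2 ramp [-164.4   38.7   59.2] zang 133.94 R [[0.72, -0.002, -0.694], [0.694, -0.0, 0.72], [-0.001, -1.0, 0.001]] F [ 0.55 -0.78 -0.53] 0.018185343801880475 [10.0, 17.0, 113.0, 0.0, 50.0, -124.0]
```

View pics/side2.png

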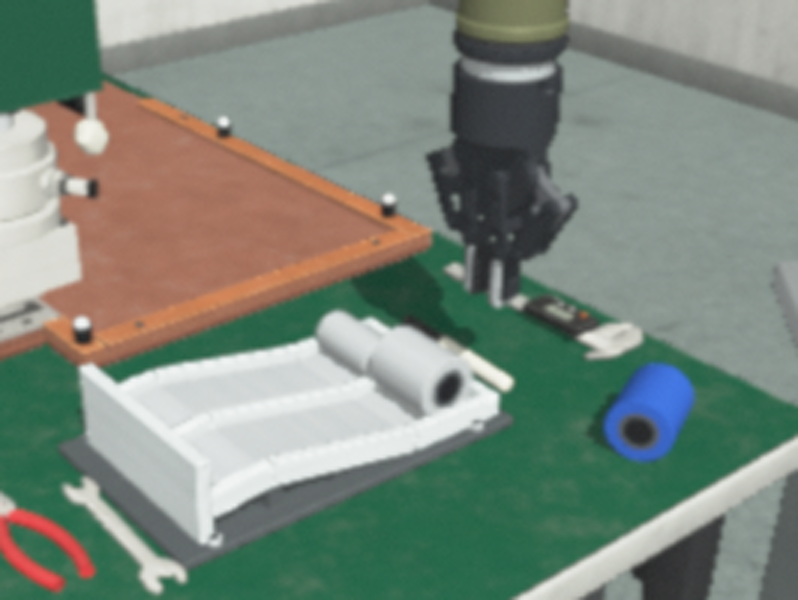

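View pics/top2.png

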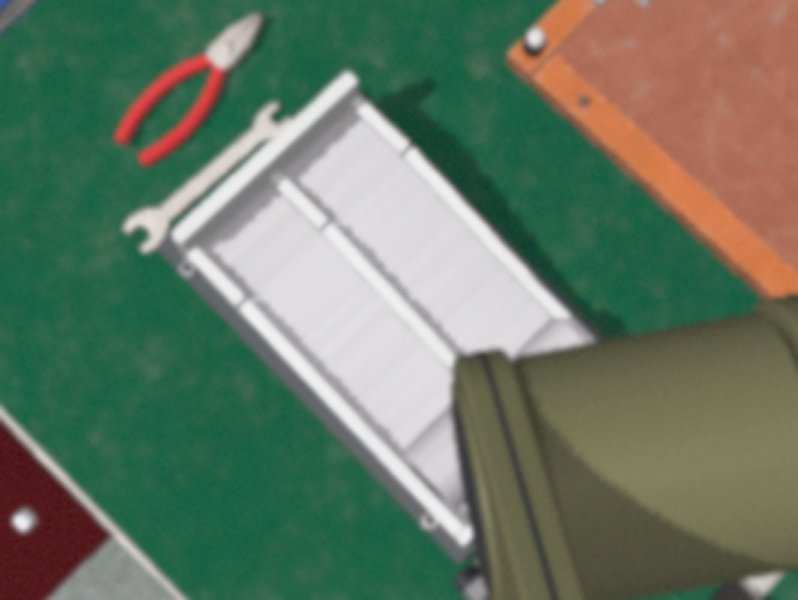

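```bash
python3 - <<'E'
from h import *
p=[.56677,.205,.7669]
for P in [(.4216,.1188,.0592),(.4216,.1188,.0),w(p,(-.15,.036,0)),w(p,(-.146,.076,.025)),w(p,(-.102,.066,.041))]:
  print(((proj("side",P)-(220,100))*3).round(),((proj("top",P)-(200,120))*3).round())
E
```

```text
[486. 324.] [534. 522.]
[481. 391.] [525. 526.]
[465. 396.] [512. 508.]
[500. 391.] [466. 545.]
[448. 385.] [429. 482.]
```

```bash
python3 - <<'E'
from station import manip
import cv2
f=manip.grab_frame("side"); cv2.imwrite("pics/z3.png",cv2.resize(f["img"][140:250,330:450,::-1],None,fx=5,fy=5,interpolation=2))
E
python3 st.py
```

```text
2.35 ramp [-164.2   38.2   59.8] zang 133.96 R [[0.72, -0.001, -0.694], [0.694, -0.0, 0.72], [-0.001, -1.0, 0.001]] F [ 0.02 -0.19  0.62] 0.01827818657643888 [10.0, 17.0, 113.0, 0.0, 50.0, -124.0]
```

View pics/z3.png

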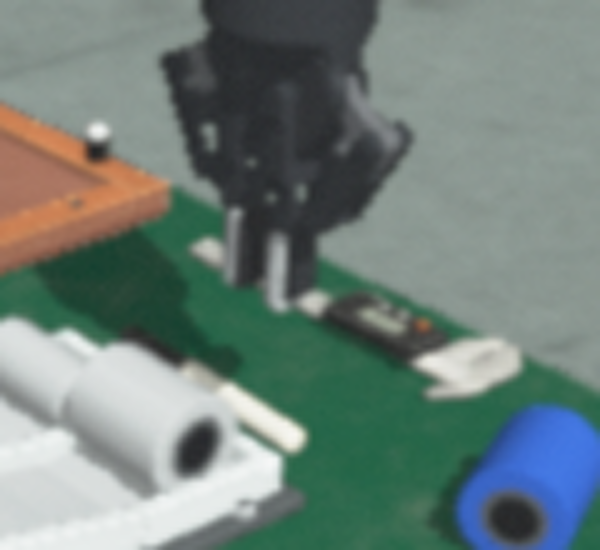

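```bash
python3 - <<'E'
from h import *
import cv2
C=np.array([.2096,.5346,.2042]);Z=np.array([.365,.931,0]);X=np.array([.931,-.365,0])
a=cv2.imread("pics/side0.png");t=cv2.imread("pics/top0.png")
for back in(0,.013,.03):
  for sg in(-1,1):
    for xx in(-.011,.011):
      P=C+Z*.0425*sg+X*xx+[0,0,back]
      print(back,sg,xx,proj("side",P).round(),proj("top",P).round())
cv2.imwrite("pics/z4.png",cv2.resize(a[150:290,520:640],None,fx=4,fy=4,interpolation=2))
cv2.imwrite("pics/z5.png",cv2.resize(t[380:480,0:160],None,fx=5,fy=5,interpolation=2))
E
```

```text
0 -1 -0.011 [570. 258.] [125. 457.]
0 -1 0.011 [552. 253.] [131. 441.]
0 1 -0.011 [566. 295.] [ 72. 433.]
0 1 0.011 [546. 289.] [ 78. 419.]
0.013 -1 -0.011 [573. 250.] [120. 459.]
0.013 -1 0.011 [554. 245.] [127. 444.]
0.013 1 -0.011 [569. 286.] [ 67. 436.]
0.013 1 0.011 [549. 280.] [ 73. 421.]
0.03 -1 -0.011 [577. 239.] [115. 463.]
0.03 -1 0.011 [558. 234.] [121. 447.]
0.03 1 -0.011 [574. 274.] [ 59. 439.]
0.03 1 0.011 [553. 269.] [ 66. 424.]
```

View pics/z4.png

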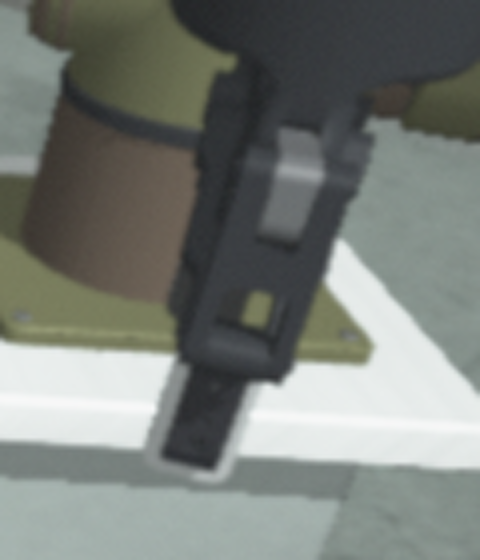

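View pics/z5.png

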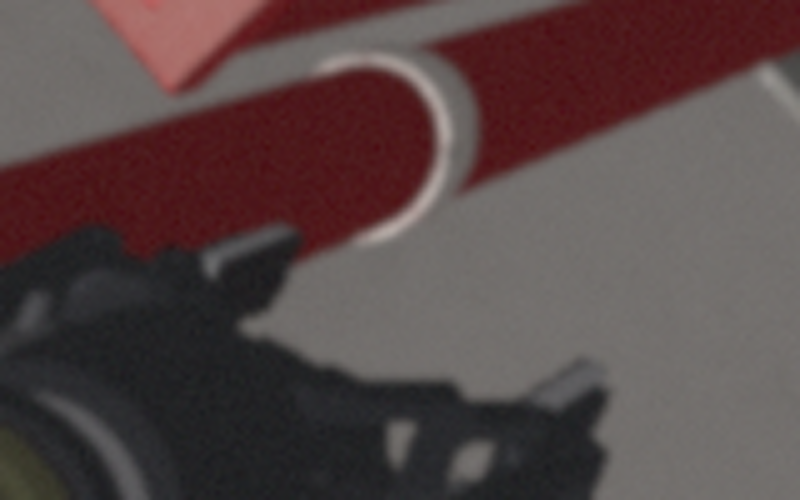

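Request:
apply_moves(offset=[[0,0,2.5],[0,0,5],[0,0,7.5],[1.7,0,7.7],[3.5,0,7.7],[3.5,1.5,7.7],[3.5,3,7.7],[3.5,4,7.7]], twist=[[0,0,0],[0,0,0],[0,0,0],[0,0,0],[0,0,0],[0,0,0],[0,0,0],[0,0,0]], fingers=[200,200,200,200,200,200,200,200])

```text
time_s: 3.35
ee_pos: [0.3963, 0.1985, 0.0196]
orientation: [[0.72, 0.001, -0.694], [0.694, 0.0, 0.72], [0.001, -1.0, -0.001]]
contact_force: [-0.1, -0.4, 0.2]
gripper_width: 0.0186
```

```bash
python3 st.py 4
```

```text
3.35 ramp [-127.2  113.6   19.6] zang 133.93 R [[0.72, 0.001, -0.694], [0.694, 0.0, 0.72], [0.001, -1.0, -0.001]] F [-0.1  -0.4   0.17] 0.018609407756549817 [21.0, 21.0, 115.0, -0.0, 43.0, -113.0]
```

View pics/side4.png

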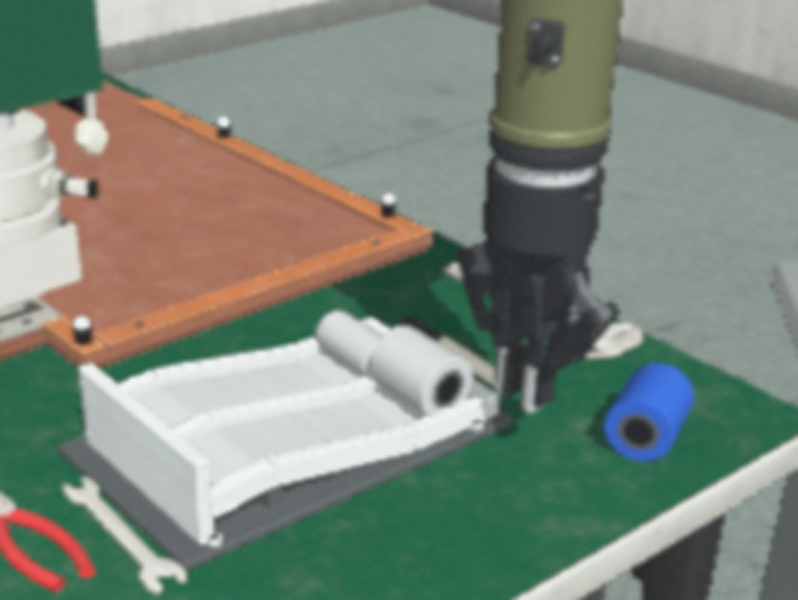

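```bash
python3 - <<'E'
from h import *
p=[.56677,.205,.7669]
for z in(.0196,.03,.04,.05):
  print(z,[((proj("side",w(p,(-.127+dx,.1136+dy,z)))-(220,100))*3).round().tolist() for dx in(-.011,.011) for dy in(-.016,.016)])
E
```

```text
0.0196 [[512.0, 413.0], [544.0, 432.0], [490.0, 423.0], [522.0, 442.0]]
0.03 [[513.0, 401.0], [545.0, 420.0], [491.0, 411.0], [523.0, 430.0]]
0.04 [[514.0, 389.0], [546.0, 408.0], [492.0, 399.0], [524.0, 418.0]]
0.05 [[515.0, 377.0], [548.0, 396.0], [493.0, 387.0], [525.0, 406.0]]
```

Request:
apply_moves(offset=[[0,0.5,0],[0,0.9,0],[0,1.2,0],[0,1.4,0],[0,1.6,0],[0,1.7,0],[0,1.7,0],[0,1.7,0]], twist=[[0,0,0],[0,0,0],[0,0,0],[0,0,0],[0,0,0],[0,0,0],[0,0,0],[0,0,0]], fingers=[200,200,200,200,200,200,200,200])

```text
time_s: 4.45
ee_pos: [0.3943, 0.1981, 0.0031]
orientation: [[0.72, 0.0, -0.694], [0.694, 0.0, 0.72], [0.0, -1.0, -0.0]]
contact_force: [-0.4, -0.1, -0.6]
gripper_width: 0.0186
```

```bash
python3 st.py 5
```

```text
4.45 ramp [-129.   114.7    3.1] zang 133.96 R [[0.72, 0.0, -0.694], [0.694, 0.0, 0.72], [0.0, -1.0, -0.0]] F [-0.42 -0.14 -0.57] 0.018573312214906636 [21.0, 23.0, 117.0, -0.0, 41.0, -113.0]
```

View pics/side5.png

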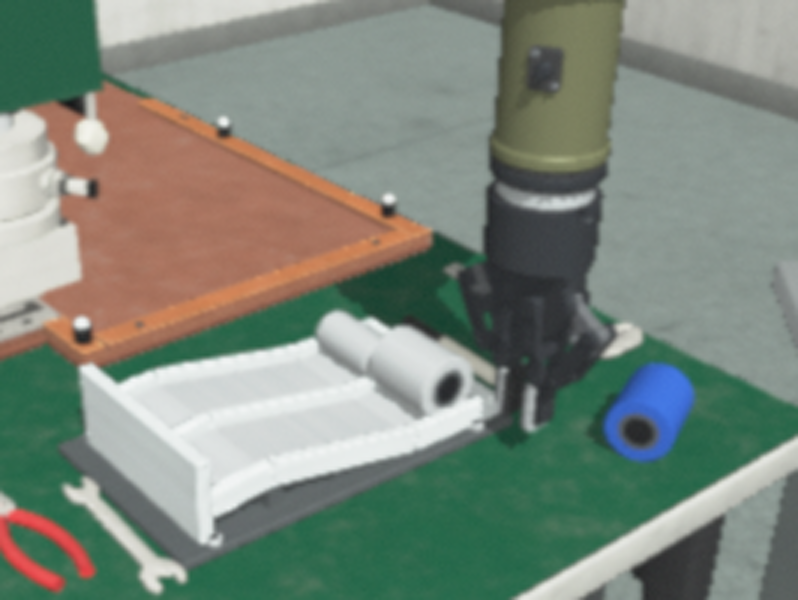

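Request:
apply_moves(offset=[[0,0.1,0],[0,0.2,0],[0,0.3,0],[0,0.4,0],[0,0.4,0],[0,0.4,0],[0,0.4,0],[0,0.4,0]], twist=[[0,0,0],[0,0,0],[0,0,0],[0,0,0],[0,0,0],[0,0,0],[0,0,0],[0,0,0]], fingers=[200,200,200,200,200,200,200,200])

```text
time_s: 5.55
ee_pos: [0.3943, 0.1981, -0.0009]
orientation: [[0.72, 0.0, -0.694], [0.694, 0.0, 0.72], [0.0, -1.0, -0.0]]
contact_force: [-0.7, -0.2, -0.2]
gripper_width: 0.0182
```

Request:
apply_moves(offset=[[0,0.1,0],[0,0.2,0],[0,0.3,0],[0,0.4,0],[0,0.5,0],[0,0.6,0],[0,0.6,0],[0,0.6,0]], twist=[[0,0,0],[0,0,0],[0,0,0],[0,0,0],[0,0,0],[0,0,0],[0,0,0],[0,0,0]], fingers=[200,200,200,200,200,200,200,200])

```text
time_s: 6.55
ee_pos: [0.3942, 0.198, -0.0069]
orientation: [[0.72, -0.0, -0.694], [0.694, -0.0, 0.72], [-0.0, -1.0, 0.0]]
contact_force: [0.9, -0.2, -0.4]
gripper_width: 0.0181
```

```bash
python3 - <<'E'
from station import manip
import cv2
f=manip.grab_frame("side"); cv2.imwrite("pics/z6.png",cv2.resize(f["img"][180:270,340:450,::-1],None,fx=6,fy=6,interpolation=2))
E
python3 st.py
```

```text
6.6 ramp [-129.   114.7   -6.9] zang 133.96 R [[0.72, 0.0, -0.694], [0.694, 0.0, 0.72], [0.0, -1.0, -0.0]] F [ 0.02 -0.32  0.43] 0.01861188403226308 [21.0, 24.0, 117.0, 0.0, 39.0, -113.0]
```

View pics/z6.png

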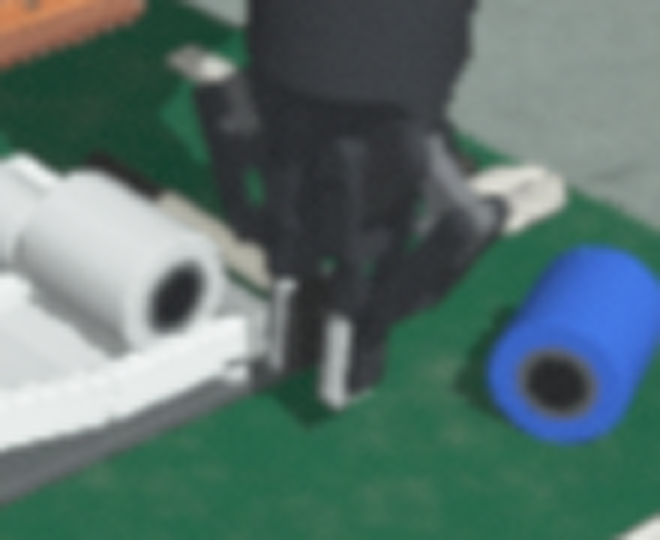

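```bash
python3 - <<'E'
from h import *
p=[.56677,.205,.7669]
for z in(-.007,0,.01,.015,.02,.025): print(z,[proj("side",w(p,(-.118,.1147+dy,z))).round(1).tolist() for dy in(-.009,.009)])
E
```

```text
-0.007 [[385.7, 252.4], [391.5, 256.2]]
0 [[386.0, 249.8], [391.8, 253.5]]
0.01 [[386.3, 246.0], [392.2, 249.6]]
0.015 [[386.5, 244.0], [392.4, 247.7]]
0.02 [[386.7, 242.1], [392.6, 245.7]]
0.025 [[386.8, 240.1], [392.8, 243.8]]
```

Request:
apply_moves(offset=[[0,-2,0],[0,-4,0],[-1.8,-4,0],[-3.7,-4,0],[-3.7,-4,-2.6],[-3.7,-4,-5.2],[-3.7,-4,-7.9],[-3.7,-2.8,-7.9]], twist=[[0,0,0],[0,0,0],[0,0,0],[0,0,0],[0,0,0],[0,0,0],[0,0,0],[0,0,0]], fingers=[200,200,200,200,200,200,200,200])

```text
time_s: 7.6
ee_pos: [0.4228, 0.114, 0.0206]
orientation: [[0.722, 0.001, -0.692], [0.692, -0.0, 0.722], [0.001, -1.0, -0.001]]
contact_force: [0.2, -0.2, -0.2]
gripper_width: 0.0185
```

Request:
apply_moves(offset=[[0,0.3,0],[0,0.6,0],[0,0.9,0],[0,1.2,0],[0,1.3,0],[0,1.3,0],[0,1.3,0],[0,1.3,0]], twist=[[0,0,0],[0,0,0],[0,0,0],[0,0,0],[0,0,0],[0,0,0],[0,0,0],[0,0,0]], fingers=[200,200,200,200,200,200,200,200])

```text
time_s: 8.6
ee_pos: [0.4225, 0.1155, 0.0082]
orientation: [[0.72, 0.0, -0.694], [0.694, 0.0, 0.72], [0.0, -1.0, -0.0]]
contact_force: [0.0, 0.3, -0.1]
gripper_width: 0.0184
```

```bash
python3 st.py 7
```

```text
8.6 ramp [-166.    35.6    8.2] zang 133.95 R [[0.72, 0.0, -0.694], [0.694, 0.0, 0.72], [0.0, -1.0, -0.0]] F [ 0.04  0.32 -0.09] 0.018441354459846727 [10.0, 22.0, 117.0, -0.0, 41.0, -124.0]
```

View pics/side7.png

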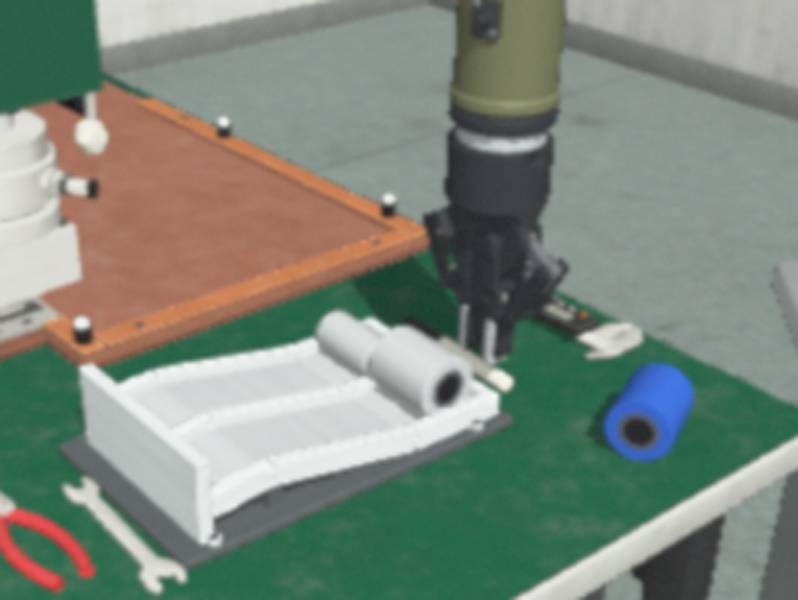

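Request:
apply_moves(offset=[[0.6,0,0],[1.1,0,0],[1.5,0,0],[1.9,0,0],[2.2,0,0],[2.5,0,0],[2.8,0,0],[3.1,0,0]], twist=[[0,0,0],[0,0,0],[0,0,0],[0,0,0],[0,0,0],[0,0,0],[0,0,0],[0,0,0]], fingers=[200,200,200,200,200,200,200,200])

```text
time_s: 9.7
ee_pos: [0.4447, 0.1371, 0.0081]
orientation: [[0.72, -0.0, -0.694], [0.694, -0.0, 0.72], [-0.0, -1.0, 0.0]]
contact_force: [-0.0, 0.5, 0.3]
gripper_width: 0.0184
```

```bash
python3 st.py 8
```

```text
9.7 ramp [-135.    35.8    8.1] zang 133.96 R [[0.72, -0.0, -0.694], [0.694, -0.0, 0.72], [-0.0, -1.0, 0.0]] F [-0.03  0.46  0.32] 0.018409066128146825 [12.0, 24.0, 113.0, -0.0, 43.0, -122.0]
```

View pics/side8.png

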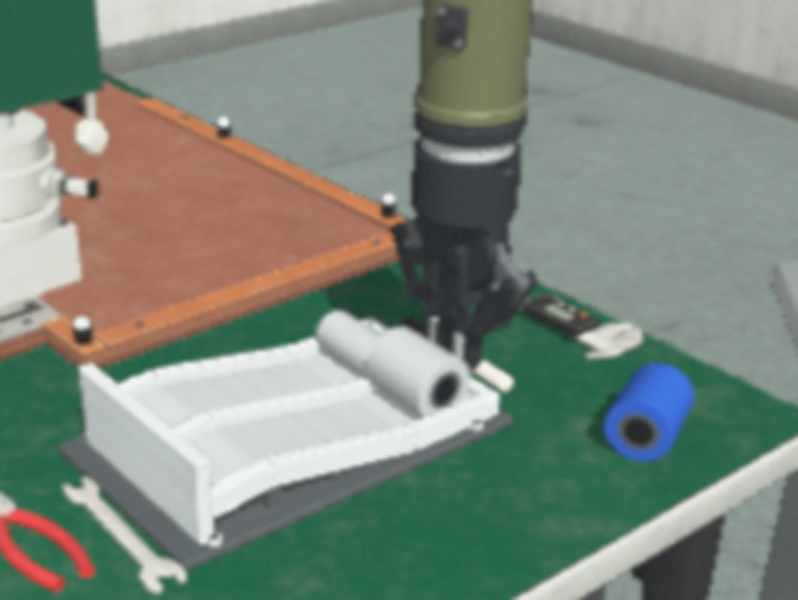

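Request:
apply_moves(offset=[[0.3,0,0],[0.6,0,0],[0.9,0,0],[1.2,0,0],[1.5,0,0],[1.8,0,0],[2.1,0,0],[2.4,0,0]], twist=[[0,0,0],[0,0,0],[0,0,0],[0,0,0],[0,0,0],[0,0,0],[0,0,0],[0,0,0]], fingers=[200,200,200,200,200,200,200,200])

```text
time_s: 10.8
ee_pos: [0.4622, 0.1538, 0.0081]
orientation: [[0.72, -0.0, -0.694], [0.694, -0.0, 0.72], [-0.0, -1.0, 0.0]]
contact_force: [-0.8, 0.1, -0.7]
gripper_width: 0.0184
```

Request:
apply_moves(offset=[[0.3,0,0],[0.6,0,0],[0.9,-0.02,0],[1.2,-0.07,0],[1.5,-0.12,0],[1.8,-0.18,0],[2.1,-0.23,0],[2.4,-0.28,0]], twist=[[0,0,0],[0,0,0],[0,0,0],[0,0,0],[0,0,0],[0,0,0],[0,0,0],[0,0,0]], fingers=[200,200,200,200,200,200,200,200])

```text
time_s: 11.8
ee_pos: [0.4794, 0.1704, 0.011]
orientation: [[0.72, -0.0, -0.694], [0.694, -0.0, 0.72], [-0.0, -1.0, -0.0]]
contact_force: [-2.1, -0.2, 1.0]
gripper_width: 0.0183
```

```bash
python3 st.py 9
```

```text
11.8 ramp [-86.9  35.7  11. ] zang 133.96 R [[0.72, -0.0, -0.694], [0.694, -0.0, 0.72], [-0.0, -1.0, -0.0]] F [-2.05 -0.21  0.98] 0.018342172211077878 [15.0, 26.0, 108.0, -0.0, 46.0, -119.0]
```

View pics/side9.png

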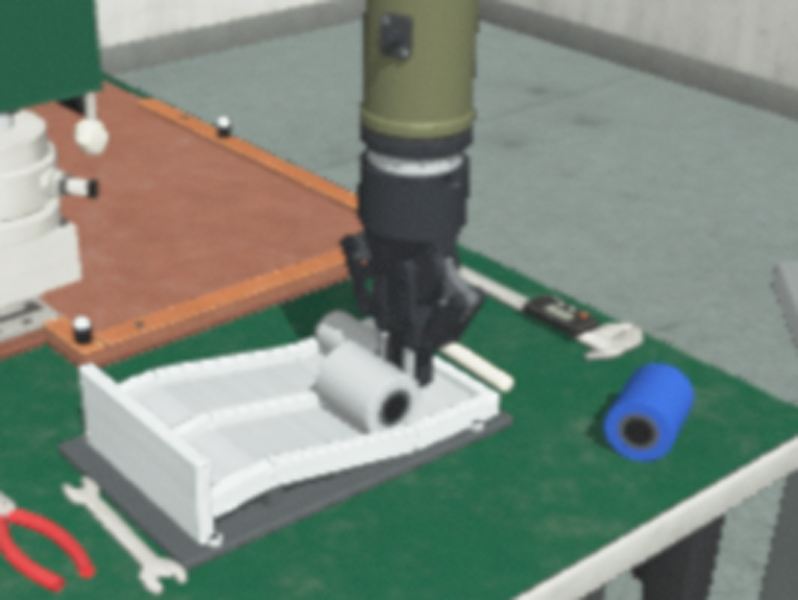

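Request:
apply_moves(offset=[[0.3,-0.05,0],[0.6,-0.11,0],[0.9,-0.16,0],[1.2,-0.21,0],[1.5,-0.26,0],[1.8,-0.32,0],[2.1,-0.37,0],[2.4,-0.42,0]], twist=[[0,0,0],[0,0,0],[0,0,0],[0,0,0],[0,0,0],[0,0,0],[0,0,0],[0,0,0]], fingers=[200,200,200,200,200,200,200,200])

```text
time_s: 12.9
ee_pos: [0.4967, 0.1871, 0.0151]
orientation: [[0.72, -0.0, -0.694], [0.694, -0.0, 0.72], [-0.0, -1.0, 0.0]]
contact_force: [-0.4, -0.4, 0.7]
gripper_width: 0.0188
```

Request:
apply_moves(offset=[[0.3,-0.05,0],[0.6,-0.11,0],[0.9,-0.16,0],[1.2,-0.21,0],[1.5,-0.26,0],[1.8,-0.32,0],[2.1,-0.37,0],[2.4,-0.42,0]], twist=[[0,0,0],[0,0,0],[0,0,0],[0,0,0],[0,0,0],[0,0,0],[0,0,0],[0,0,0]], fingers=[200,200,200,200,200,200,200,200])

```text
time_s: 13.9
ee_pos: [0.514, 0.2038, 0.0193]
orientation: [[0.72, -0.0, -0.694], [0.694, -0.0, 0.72], [-0.0, -1.0, 0.0]]
contact_force: [-1.8, -2.1, 0.7]
gripper_width: 0.0186
```

```bash
python3 st.py 10
```

```text
13.9 ramp [-38.9  35.7  19.3] zang 133.96 R [[0.72, -0.0, -0.694], [0.694, -0.0, 0.72], [-0.0, -1.0, 0.0]] F [-1.76 -2.12  0.7 ] 0.01855747708647984 [17.0, 28.0, 102.0, -0.0, 51.0, -117.0]
```

View pics/side10.png

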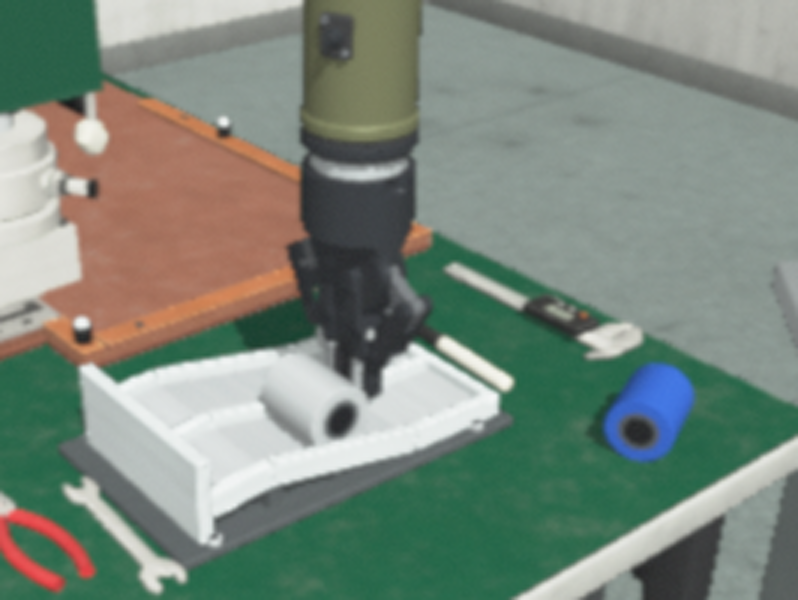

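Request:
apply_moves(offset=[[0.3,-0.05,0],[0.6,-0.11,0],[0.9,-0.16,0],[1.2,-0.21,0],[1.5,-0.26,0],[1.8,-0.32,0],[2.1,-0.37,0],[2.4,-0.42,0]], twist=[[0,0,0],[0,0,0],[0,0,0],[0,0,0],[0,0,0],[0,0,0],[0,0,0],[0,0,0]], fingers=[200,200,200,200,200,200,200,200])

```text
time_s: 15.0
ee_pos: [0.5313, 0.2204, 0.0235]
orientation: [[0.72, -0.0, -0.694], [0.694, 0.0, 0.72], [-0.0, -1.0, 0.0]]
contact_force: [-1.3, -1.4, 1.4]
gripper_width: 0.0181
```

Request:
apply_moves(offset=[[0.3,-0.05,0],[0.6,-0.11,0],[0.9,-0.16,0],[1.2,-0.21,0],[1.5,-0.26,0],[1.8,-0.32,0],[2.1,-0.37,0],[2.4,-0.42,0]], twist=[[0,0,0],[0,0,0],[0,0,0],[0,0,0],[0,0,0],[0,0,0],[0,0,0],[0,0,0]], fingers=[200,200,200,200,200,200,200,200])

```text
time_s: 16.0
ee_pos: [0.5485, 0.2371, 0.0277]
orientation: [[0.72, -0.0, -0.694], [0.694, -0.0, 0.72], [-0.0, -1.0, 0.0]]
contact_force: [-1.6, -1.4, 0.5]
gripper_width: 0.0182
```

```bash
python3 st.py 11
```

```text
16.0 ramp [ 9.2 35.8 27.7] zang 133.96 R [[0.72, -0.0, -0.694], [0.694, -0.0, 0.72], [-0.0, -1.0, 0.0]] F [-1.57 -1.38  0.46] 0.018185274645053196 [19.0, 30.0, 96.0, 0.0, 55.0, -115.0]
```

View pics/side11.png

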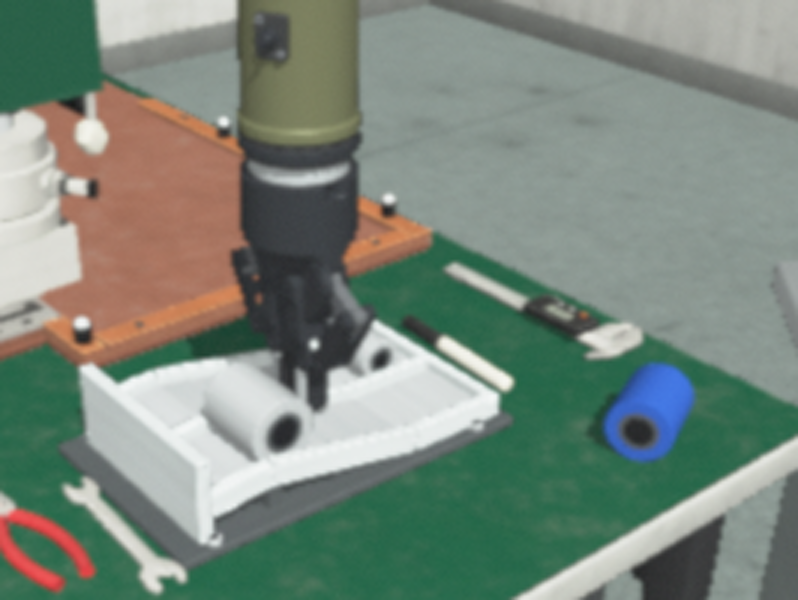

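Roller centre is at x≈45 mm; now slower, 2 mm a row, over the crest.

Request:
apply_moves(offset=[[0.2,-0.03,0],[0.4,-0.07,0],[0.6,-0.1,0],[0.8,-0.14,0],[1.0,-0.17,0],[1.2,-0.2,0],[1.4,-0.21,0],[1.6,-0.21,0]], twist=[[0,0,0],[0,0,0],[0,0,0],[0,0,0],[0,0,0],[0,0,0],[0,0,0],[0,0,0]], fingers=[200,200,200,200,200,200,200,200])

```text
time_s: 17.1
ee_pos: [0.5606, 0.2485, 0.0299]
orientation: [[0.72, 0.001, -0.694], [0.694, 0.001, 0.72], [0.001, -1.0, -0.0]]
contact_force: [-0.7, -0.5, -0.2]
gripper_width: 0.0182
```

Request:
apply_moves(offset=[[0.2,0,0],[0.4,0,0],[0.6,0.02,0],[0.8,0.04,0],[1.0,0.06,0],[1.2,0.08,0],[1.4,0.1,0],[1.6,0.12,0]], twist=[[0,0,0],[0,0,0],[0,0,0],[0,0,0],[0,0,0],[0,0,0],[0,0,0],[0,0,0]], fingers=[200,200,200,200,200,200,200,200])

```text
time_s: 18.1
ee_pos: [0.5716, 0.2593, 0.0286]
orientation: [[0.72, 0.0, -0.694], [0.694, -0.0, 0.72], [0.0, -1.0, -0.0]]
contact_force: [-1.2, 0.1, 0.5]
gripper_width: 0.0182
```

```bash
python3 st.py 12
```

```text
18.1 ramp [41.1 35.7 28.6] zang 133.96 R [[0.72, 0.0, -0.694], [0.694, -0.0, 0.72], [0.0, -1.0, -0.0]] F [-1.18  0.13  0.49] 0.018225017443523377 [21.0, 31.0, 92.0, -0.0, 57.0, -113.0]
```

View pics/side12.png

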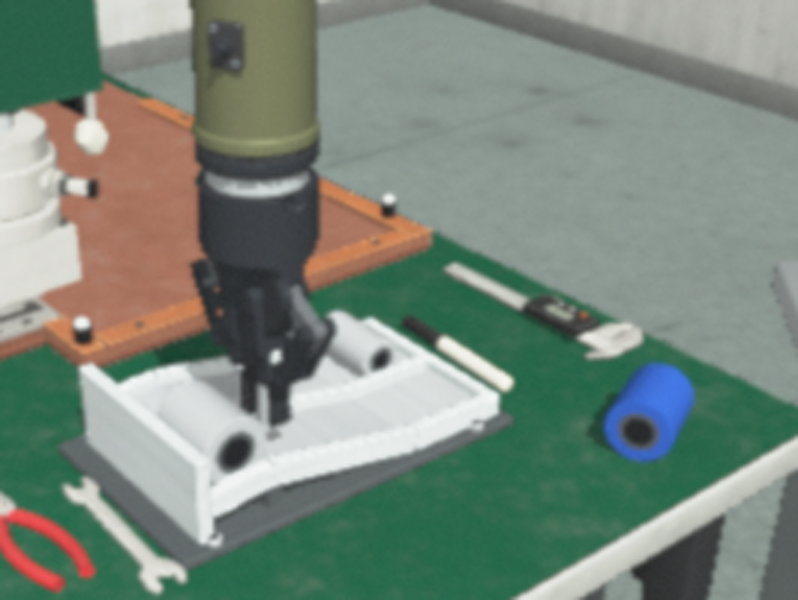

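Request:
apply_moves(offset=[[-0.5,-0.2,0],[-1.2,-0.5,0],[-2,-1,0],[-3,-2.5,0],[-4,-5,0],[-4,-8,0],[-4,-11,0],[-4,-14,0]], twist=[[0,0,0],[0,0,0],[0,0,0],[0,0,0],[0,0,0],[0,0,0],[0,0,0],[0,0,0]], fingers=[200,200,200,200,200,200,200,200])

```text
time_s: 19.2
ee_pos: [0.5422, 0.2309, 0.1708]
orientation: [[0.72, 0.001, -0.694], [0.694, 0.0, 0.72], [0.001, -1.0, -0.001]]
contact_force: [0.6, 0.9, 0.3]
gripper_width: 0.0185
```

Request:
apply_moves(offset=[[-2,0,0],[-5,0,0],[-9,0,0],[-13,0,0],[-16,0,0],[-18,0,0],[-18,0,0],[-18,0,0]], twist=[[0,0,0],[0,0,0],[0,0,0],[0,0,0],[0,0,0],[0,0,0],[0,0,0],[0,0,0]], fingers=[200,200,200,200,200,200,200,200])

```text
time_s: 20.2
ee_pos: [0.4145, 0.1069, 0.1692]
orientation: [[0.72, 0.002, -0.694], [0.694, 0.001, 0.72], [0.002, -1.0, -0.001]]
contact_force: [-0.3, -0.3, -0.2]
gripper_width: 0.0188
```

```bash
python3 st.py 13; python3 - <<'E'
from h import *
p=[.56677,.205,.7669]
for x in(.075,.083): print([((proj("side",w(p,(x,.066,.061)))-(220,100))*3).round().tolist()])
E
```

```text
20.2 ramp [-177.7   35.   169.2] zang 133.94 R [[0.72, 0.002, -0.694], [0.694, 0.001, 0.72], [0.002, -1.0, -0.001]] F [-0.3  -0.31 -0.16] 0.01882840514984224 [9.0, 8.0, 106.0, 0.0, 66.0, -125.0]
[[246.0, 444.0]]
[[236.0, 449.0]]
```

View pics/side13.png

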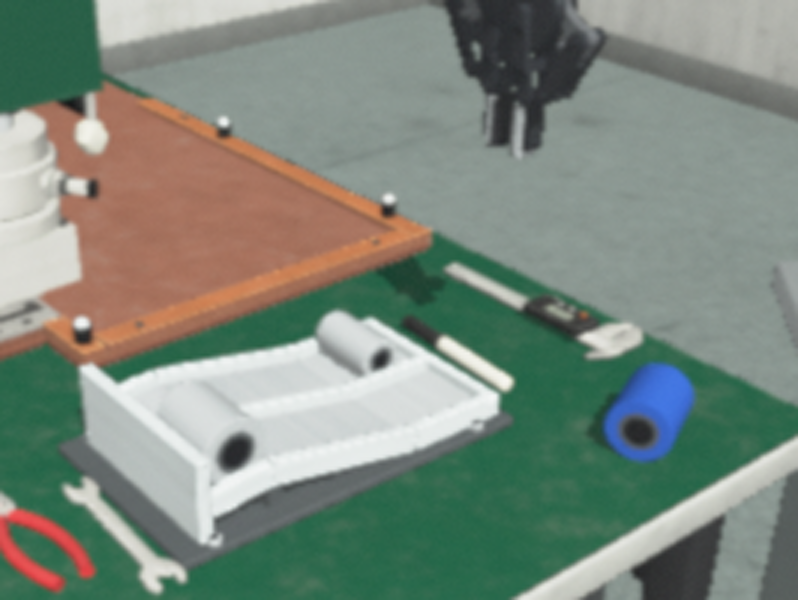

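View pics/top13.png

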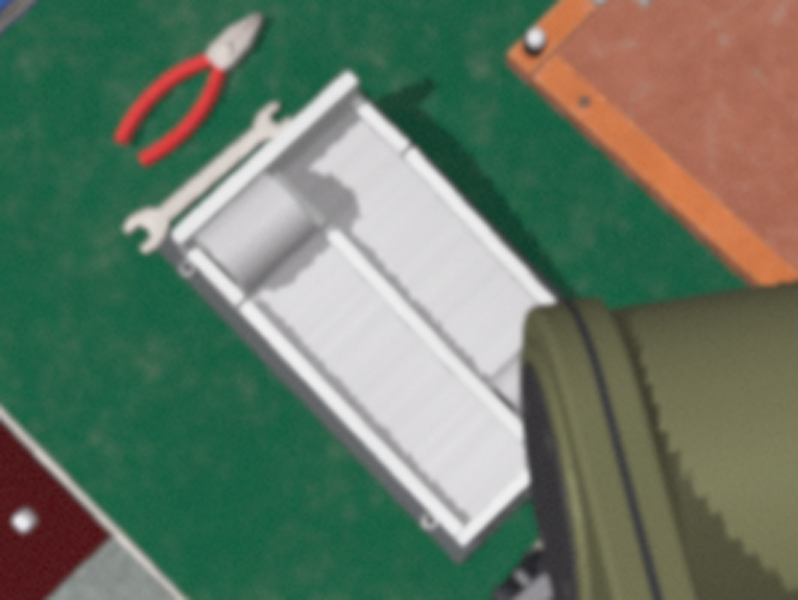

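The side view shows the bore end of the thick roller at (236,452), where x = 83 mm predicts (236,449), so it rests against the plate. The thin roller, pen, spanner and cutters are where they were, and the hand is clear.

```bash
python3 -c "
from station import manip
print(manip.hand_in())"
```

```text
the job is handed in; nothing more can be done
None
```

The thick roller is loaded. I pushed it up the left lane with nearly closed fingertips at about 24 mm/s, slowing to 16 mm/s over the crest, and it now rests against the stop plate. I then backed the hand off, raised it clear and handed the job in at about 20 s.

**Last checks:** In the final side picture the roller's end is within about 1 pixel of where x = 83 mm predicts. The top picture also shows it against the plate. The thin roller, pen, spanner, cutters and blue look-alike appear unmoved. In the final top picture the arm hides the pen and most of the thin roller, so for those two I relied on the side view. The wrist force readings stayed at about 3 N or less.

**Disagreement:** The reported TCP lies about 25 mm beyond the visible fingertips. I lowered the hand beside the ramp to a reported z of -7 mm and felt no contact with the bench. I set the pushing height from the pictures instead.

**Roller ran ahead:** Past the crest the roller rolled the last bit to the plate just ahead of the fingers.

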